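# Tension the cake saw and refit its drive cover

### The arm

A 6-joint arm with a two-finger parallel gripper is mounted at the origin on a cart in front of the work surface, level with it; the furniture and walls round the work are solid. World frame = base frame: x ahead of the robot, y to its left, z up, the work surface at z = 0. Lengths are in mm, angles in degrees, forces in N, time in s.
With the tool pointing down it reaches from about 375 to 975 mm from the base axis. Payload 3.8 kg.
Tool frame: the origin (TCP) lies on the centre line of the jaws, within the pads' length; the fingertips stand 25 mm ahead of it and the grasp point (between the pads) lies 6 mm ahead of it (arm.finger_overhang is the distance from the TCP to the fingertips, in mm); z points along the fingers, y is the line along which they close (so a half turn about z gives the same grasp; the last joint's range is limited). The gripper opens to 88 mm and grips with 3 to 60 N. Pads are 18 mm wide; open, the fingers measure 123 mm over their backs; the gripper's body (75 mm by 187 mm) begins 45 mm behind the grasp point.
Start: joints at [-73.734, 15.12, 91.902, -0, 72.978, -2.114], TCP at [212.839, -640.56, 263.706] pointing down, gripper open.
Joint ranges: [-150.88, 150.88], [-54.13, 125.18], [17.81, 147.31], [-75.09, 255.09], [0, 152.58], [-146.25, 146.25]. Speed limits (degrees/s): [147.25, 147.25, 180, 180, 180, 180].

### API

Orientations are given as [roll, pitch, yaw] about the fixed x, y, z axes, in that order (R = Rz(yaw) Ry(pitch) Rx(roll)).
In Python, from plant import sensors, viewer, close_job, arm gives the robot as it stands.
- The arm moves only by the tool play_rows, never from a script. Its argument "commands" is one flat list of numbers, 7 for each row, row after row: the opening in per cent of the stroke, from 0 (shut) to 100 (fully open), then the shift along the tool's x, y, z in m, then the turn, a rotation vector about the tool's x, y, z in degrees. In form: [hand, x, y, z, rx, ry, rz, hand, x, y, z, rx, ry, rz, ...]. A call has 1 to 8 rows; each row is the pose to reach, as a shift and turn from the pose commanded when the call began, along the tool's axes at that moment; what a row does not reach only later rows make up. A row lasts 1/10 s, in which the tool goes at most 50 mm and 8.59 degrees, less where a joint would pass 70% of its speed; a pose out of reach is approached as far as the arm can. A call with a gripper value outside its range is refused whole. The fingers move at their own pace and stop on an object; "grip_force" is the grip in N (left out, the last holds). Time passes only in rows, so rows that repeat a pose let the fingers close. It gives the time, the measured TCP pose, the force, the opening and the grip force at its end, in the units of the state.
- sensors.get_obs(): the state, without advancing time (a new reading comes with each control period).
- viewer.read_camera(name): name is "scene" or "top"; returns the picture (384x512x3 uint8, red, green, blue); there is no depth.
- viewer.get_calibration(name): a dict with "K" (3x3 intrinsics, pixels), "rvec" (rotation vector, rad) and "tvec" (3), from world to camera coordinates, as OpenCV has them. Camera axes: x right, y down, z forward; pixel columns grow to the right and rows downward; lengths in mm; the calibration is good to about 2 mm. A picture is of the moment at which its call begins. get_calibration takes no time and is no camera call.
- close_job(): hands the job in; it is judged then, once.
Trained networks look in the newest picture that a camera, given by its name, has taken for a name from the list of things; names that differ only in an ending like _2 or _b are one class to them, and where a whole thing is asked for, a point or a joint stands for the part that bears it (a point fixed in the world has none). Each returns a list of dicts, best first, with "score" (0 to 1); they miss things now and then, are a little off and sometimes report something else, mostly with a low value. They report only what shows in the picture. A call takes as long as a camera call. They do not tell look-alikes from the thing itself.
- viewer.search_frame(thing, camera): "rect" ([left, top, right, bottom] in pixels, round what is visible of it).
- viewer.landmark_of(thing, camera): "position" ([column, row] in pixels: a listed point, or the origin of a listed thing).
The state is a dict: "time_s": time; "joint_pos": joint angles; "qvel": joint speeds; "joint_efforts": joint torques, N m; "eef_pos": TCP position; "tool_rot": TCP orientation; "wrist_force": force on the tool from outside, world axes, zero at the start; "wrist_torque": the same for the moment, N m; "finger_gap": finger opening in mm; "gripper_force": force on a finger pad.
Only numpy, scipy, OpenCV 4.12 (cv2) and the standard library are available. Lean on these libraries where they do the work, as an engineer would, in place of code of your own. Each camera call takes 0.05 s, during which the arm holds its last target. There are 200 camera calls.

### The job

Get the bench cake saw ready to run: wind its tension wheel clockwise by the crank handle until it turns firm and the gauge needle rests between the two long ticks, never as far as the end of the scale, and lay the loose drive cover squarely over the open drive bay so that it lies flat and holds the interlock pin down. Leave the other things on the worktop where they are.

Things in the scene. Friction and masses are not known exactly. Their poses are not given: they have to be found in the camera images.
- saw: Light grey painted bench saw for cake layers, fixed; base 230 x 300 mm (x, y). Origin: centre of its underside, on the worktop; x to its back, y to the side of the open drive bay, z up. Seen from the robot the wheel is on the right, the bay on the left. A C-shaped frame (column behind, arm 170 mm high) stands round an upright blade; the wheel lies on the arm, the gauge is behind it.
- wheel_axis (a point): On the dark handwheel's upright axis, fixed to the saw, 220 mm above the worktop (mid-height of the crank handle). Rim radius 50 mm, rim top 194 mm high. Clockwise from above tightens; 0.9 to 1.7 turns are needed. It takes 2 to 6 N at the handle at first and stiffens steadily to about 12 N at the right tension, 14 N when overwound. It does not spring back when let go.
- crank (a point): Middle of the upright black crank handle on the wheel's rim, 50 mm from the axis, 220 mm above the worktop; it goes round with the wheel. A round grip 17 mm thick, from 196 to 238 mm above the worktop. It revolves freely on its pin, so a gripper holding it from above can carry it round in a circle without turning.
- gauge_face (a point): Centre of the tension gauge's round white face, about 200 mm above the worktop, fixed to the saw behind the wheel. The gauge is 92 mm across and tilted to the front; its top edge is 225 mm high. It has a black needle and two long black ticks joined by a thick arc near the top.
- needle (a joint): Angle (rad) of the gauge needle: 0 at the lower left of the face (slack), growing clockwise; 2.0 points to the top. The wheel drives it, 0.2 rad per rad of wheel. The two long ticks stand at 1.80 and 2.20; the scale ends at 2.50.
- bay_rim (a point): Centre of the saw's open drive bay, level with its rim, 65 mm above the worktop; fixed to the saw. The bay is an open box 100 x 120 mm outside along the saw's x and y; its rim is 16 mm wide and carries the cover. The interlock pin stands in its centre.
- interlock (a joint): Travel (m) of the interlock pin, a 12 mm sprung steel pin in the centre of the bay: 0 up (5.5 mm above the rim), about 0.0055 when the cover lies flat on the rim. About 2 N hold it down; the cover's weight is enough.
- cover: Loose drive cover: aluminium plate 110 x 130 x 6 mm (x, y, z), 0.3 to 0.6 kg, with a black bar handle on top along its y: bar 16 mm wide, 80 mm long, from 28 to 44 mm above the plate's underside, on two 12 mm posts at y = -30 and +30 mm. Origin: centre of the underside, z up. Its long side goes along the bay's long side (the saw's y), either way round.
- gel_bottle: Small food-colour bottle, 29 mm across, 83 mm high, to be left alone. Origin at its underside.
- jam_jar: Jam jar, 71 mm across, 110 mm high, to be left alone. Origin at its underside.
- piping_tip: Steel piping tip, a cone 25 mm across, 40 mm high, to be left alone. Origin at its underside.
- marker: Marker pen, 135 mm long, 17 mm thick, lying down, to be left alone. Origin at its underside.
Things that resemble listed ones, but are neither listed nor needed, are in the scene too. Of the things shaped like the cover, the aluminium one is meant.

How it is judged:
By the outcome, as a careful person would: the job done as asked, in the order asked, and still so for the second after the job is handed in, with the robot touching nothing.
It also fails if it takes over 66 s, if anything falls off the work surface, if the arm or the gripper's body presses on something with over 40 N, if the wrist force passes 120 N, or if a joint passes its speed limit or range.

## Working session

There is one attempt and no reset: what is moved stays moved. The work goes in short steps, Python scripts to look and compute and a tool call to move; the robot and the scene stay as the last step left them, time stands still between calls to the robot, and variables do not carry over. Pictures are saved under pics/ and viewed, at most 10 in all, crops included, and the job is handed in when it is done.

Besides the shell and the picture viewer there is one more tool, called after "Emit:" as name(argument=value, ...) on one line, values as JSON. play_rows: Moves the arm, as the interface text tells. Its arguments: {"type":"object","properties":{"commands":{"type":"array","items":{"type":"number"}},"grip_force":{"type":"number"}},"required":["commands"]}

```bash
mkdir -p pics; cat > h.py <<'E'
import numpy as np, cv2
from plant import sensors, viewer, arm
def cal(n):
    c=viewer.get_calibration(n); R=cv2.Rodrigues(np.array(c['rvec'],float))[0]
    return np.array(c['K'],float),R,np.array(c['tvec'],float).ravel()
def proj(p,n):
    K,R,t=cal(n); q=K@(R@np.array(p,float)+t); return q[:2]/q[2]
def ray(uv,n):
    K,R,t=cal(n); d=R.T@np.linalg.solve(K,[uv[0],uv[1],1]); return -R.T@t,d
def at_z(uv,n,z):
    o,d=ray(uv,n); return o+d*(z-o[2])/d[2]
def tri(a,b):
    (o1,d1),(o2,d2)=ray(a,'scene'),ray(b,'top')
    A=np.stack([d1,-d2],1); s=np.linalg.lstsq(A,o2-o1,rcond=None)[0]
    p,q=o1+s[0]*d1,o2+s[1]*d2; return (p+q)/2,np.linalg.norm(p-q)
E
python3 - <<'E'
from h import *
np.set_printoptions(precision=1,suppress=True)
for n in('scene','top'):
    im=viewer.read_camera(n); cv2.imwrite(f'pics/{n}0.png',im[:,:,::-1])
    K,R,t=cal(n); print(n,-R.T@t)
for th in ['saw','wheel_axis','crank','gauge_face','bay_rim','cover','gel_bottle','jam_jar','piping_tip','marker']:
    r={n:viewer.landmark_of(th,n) for n in('scene','top')}
    for n in r: print(th,n,[(np.round(x['position']),round(x['score'],2)) for x in r[n][:3]])
    if r['scene'] and r['top']: print('  ',*tri(r['scene'][0]['position'],r['top'][0]['position']))
print(sensors.get_obs())
E
```

```text
scene [ -279.1 -1082.9  1247.1]
top [ 109.4  303.8 1672.1]
saw scene [(array([288., 244.]), 0.9)]
saw top [(array([302., 168.]), 0.95)]
   [554.1 -14.1 -13.1] 2.8274096978959284
wheel_axis scene [(array([299., 215.]), 0.96)]
wheel_axis top [(array([333., 149.]), 0.69)]
   [ 530.5 -100.2  207.2] 4.77463646362174
crank scene []
crank top [(array([337., 148.]), 0.52), (array([336., 162.]), 0.51)]
gauge_face scene [(array([317., 206.]), 0.61)]
gauge_face top [(array([319., 126.]), 0.76), (array([290., 179.]), 0.66)]
   [630.7 -82.7 198.2] 8.244710085125993
bay_rim scene []
bay_rim top [(array([290., 180.]), 0.7)]
cover scene [(array([220., 200.]), 0.87), (array([184., 184.]), 0.57)]
cover top [(array([217., 222.]), 0.98), (array([173., 258.]), 0.87), (array([135., 232.]), 0.87)]
   [443.  367.3   5.2] 8.130937767823788
gel_bottle scene []
gel_bottle top [(array([369., 178.]), 0.4), (array([293., 182.]), 0.2)]
jam_jar scene []
jam_jar top [(array([366., 141.]), 0.87)]
piping_tip scene [(array([212., 219.]), 0.5)]
piping_tip top [(array([248., 238.]), 0.61)]
   [348.6 270.6   3.7] 4.350846846239288
marker scene []
marker top [(array([222., 170.]), 0.47)]
{'time_s': 1.1, 'joint_pos': array([-73.7,  15.1,  91.9,   0. ,  73. ,  -2.1]), 'qvel': array([ 0.,  0.,  0.,  0., -0., -0.]), 'joint_efforts': array([  0. , -50.2, -35.7,   0.1,   0. ,   0. ]), 'eef_pos': array([ 212.8, -640.5,  263.7]), 'tool_rot': array([-180. ,   -0. ,   18.4]), 'wrist_force': array([-0.6,  0.4, -0.4]), 'wrist_torque': array([0., 0., 0.]), 'gripper_force': 0.0, 'finger_gap': 87.87063502623646}
```

View pics/scene0.png

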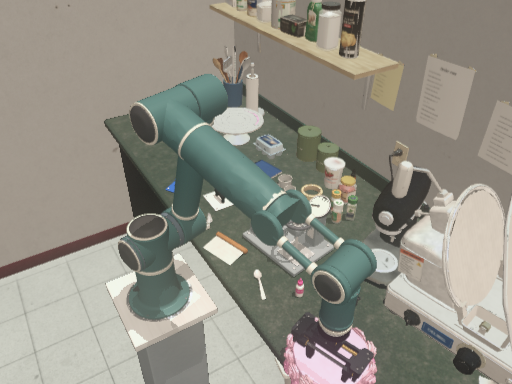

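View pics/top0.png

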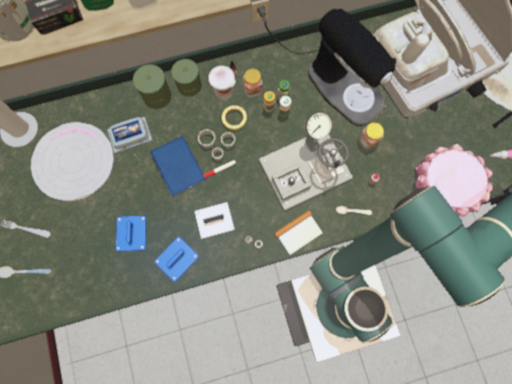

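The scene view is partly blocked by the arm. The top view shows the saw at about (305,165), the aluminium cover with a black bar at (214,220), and blue look-alikes at (131,233) and (176,258). I'll zoom in next.

```bash
python3 - <<'E'
from h import *
im=cv2.imread('pics/top0.png'); 
a=cv2.resize(im[105:215,250:360],(590,590),interpolation=cv2.INTER_CUBIC)
b=cv2.resize(im[190:250,190:240],(200,240),interpolation=cv2.INTER_CUBIC)
o=np.zeros((590,790,3),np.uint8);o[:,:590]=a;o[:240,590:]=b
s=cv2.imread('pics/scene0.png'); o[250:490,590:]=cv2.resize(s[185:225,197:230],(200,240),interpolation=cv2.INTER_CUBIC)
cv2.imwrite('pics/c1.png',o)
E
```

```text
(no output)
```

View pics/c1.png

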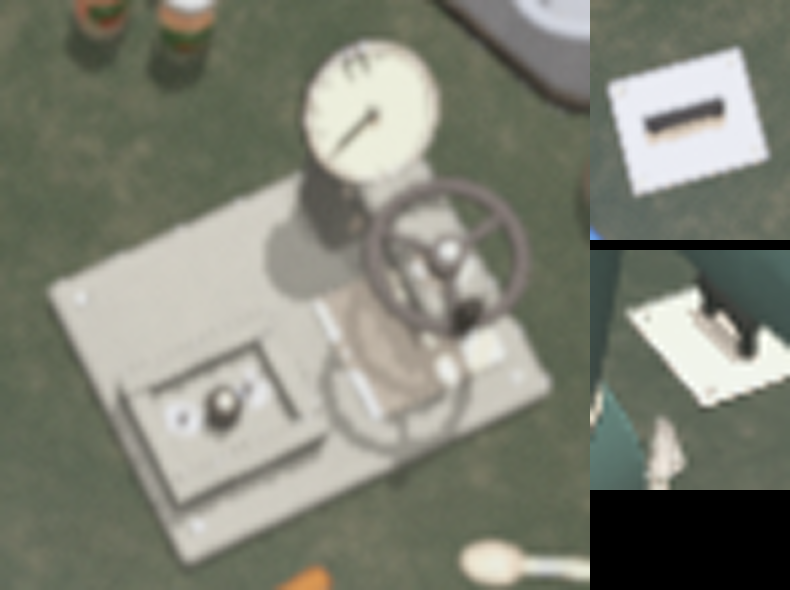

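The crop shows the gauge needle at the lower left of the face (near 0) and the crank at crop (466,315). The hub is at (447,252) and the bay pin at (222,408). The cover is clear, with its bar along its long side.

```bash
python3 - <<'E'
from h import *
np.set_printoptions(precision=1,suppress=True)
k=590/110
f=lambda x,y:(250+(x+.5)/k-.5,105+(y+.5)/k-.5)
W=lambda x,y,z:at_z(f(x,y),'top',z)
print('base z~12?',[W(*c,12)[:2] for c in [(50,290),(185,560),(550,382)]])
a,b,c=[W(*c,12)[:2] for c in [(50,290),(185,560),(550,382)]]
print(np.linalg.norm(a-b),np.linalg.norm(b-c),'x dir',np.degrees(np.arctan2(*(a-b)[::-1])),'y dir',np.degrees(np.arctan2(*(b-c)[::-1])))
print('rim centre',W(446,257,188),'hub',W(447,252,205),'crank',W(466,313,238),W(463,320,220))
print('pin',W(225,402,70))
print('gauge',W(372,115,200))
g=lambda x,y:(190+(x+.5)/4-.5,190+(y+.5)/4-.5)
C=[at_z(g(*p),'top',6)[:2] for p in [(608,84),(740,47),(769,158),(637,195)] for p in [(p[0]-590,p[1])]]
print('cover',C,np.mean(C,0)); C=np.array(C)
print([np.linalg.norm(C[i]-C[i-1]) for i in range(4)], 'ang 01',np.degrees(np.arctan2(*(C[1]-C[0])[::-1])),np.degrees(np.arctan2(*(C[2]-C[3])[::-1])))
print('bar',[at_z(g(x-590,y),'top',40)[:2] for x,y in [(647,128),(722,107)]])
p=viewer.landmark_of('cover','scene')
E
```

```text
base z~12? [array([635.9, 141.4]), array([412.8, 106.1]), array([ 464.5, -190.2])]
225.8760576636965 300.7532169404845 x dir 8.998960685261082 y dir 99.89619416678451
rim centre [ 528.  -100.5  188. ] hub [526.3 -97.6 205. ] crank [474.5 -86.9 238. ] [475.2 -88.4 220. ]
pin [502.9  52.1  70. ]
gauge [633.8 -82.2 200. ]
cover [array([505.8, 440.9]), array([505.2, 308.8]), array([392.5, 311. ]), array([393.7, 441. ])] [449.3 375.4]
[np.float64(112.05695373670987), np.float64(132.10926971637633), np.float64(112.67429614396814), np.float64(129.94413993575748)] ang 01 -90.27260780811089 -90.53967818264559
bar [array([446.5, 413.3]), array([445.9, 340.4])]
```

Emit:
play_rows(commands=[55,0.03,-0.03,-0.03,0,0,0,55,0.08,-0.08,-0.03,0,0,0,55,0.11,-0.115,-0.03,0,0,0,55,0.145,-0.15,-0.03,0,0,0,55,0.18,-0.185,-0.03,0,0,0,55,0.215,-0.22,-0.03,0,0,0,55,0.25,-0.255,-0.03,0,0,0,55,0.285,-0.29,-0.03,0,0,0], grip_force=50)

```text
time_s: 1.95
eef_pos: [385.2, -287.8, 294.1]
tool_rot: [180.0, -0.0, 18.3]
wrist_force: [0.4, -0.1, -0.3]
finger_gap: 48.7
gripper_force: 0.0
```

Emit:
play_rows(commands=[55,0.03,-0.03,0,0,0,2,55,0.06,-0.065,0,0,0,4,55,0.09,-0.1,0,0,0,6,55,0.115,-0.13,0,0,0,8,55,0.13,-0.145,0,0,0,9,55,0.138,-0.151,0,0,0,9,55,0.138,-0.151,0,0,0,9,55,0.138,-0.151,0,0,0,9])

```text
time_s: 2.75
eef_pos: [467.9, -103.5, 293.7]
tool_rot: [180.0, 0.0, 9.4]
wrist_force: [0.3, -0.6, 0.1]
finger_gap: 48.6
gripper_force: 0.0
```

```bash
python3 - <<'E'
from h import *
np.set_printoptions(precision=1,suppress=True)
print(sensors.get_obs())
for n in('scene','top'):
    im=viewer.read_camera(n); cv2.imwrite(f'pics/{n}1.png',im[:,:,::-1])
for th in ['wheel_axis','crank','gauge_face','bay_rim','cover','saw']:
    r={n:viewer.landmark_of(th,n) for n in('scene','top')}
    for n in r: print(th,n,[(np.round(x['position'],1),round(x['score'],2)) for x in r[n][:3]])
    if r['scene'] and r['top']: print('  ',*tri(r['scene'][0]['position'],r['top'][0]['position']))
o=np.hstack([cv2.resize(cv2.imread('pics/scene1.png')[180:290,230:360],(400,338)),cv2.resize(cv2.imread('pics/top1.png')[105:215,250:380],(400,338))])
cv2.imwrite('pics/c2.png',o)
E
```

```text
{'time_s': 2.75, 'joint_pos': array([-15.4,  -7.5, 112.8,  -0. ,  74.7,  65.2]), 'qvel': array([-1.2, -0.1,  0.2, -0.1, -0. ,  0.2]), 'joint_efforts': array([  0.6, -28.8, -36.2,   0.1,  -0.1,   0. ]), 'eef_pos': array([ 467.9, -103.5,  293.7]), 'tool_rot': array([180. ,   0. ,   9.4]), 'wrist_force': array([ 0.3, -0.6,  0.1]), 'wrist_torque': array([0., 0., 0.]), 'gripper_force': 0.0, 'finger_gap': 48.62861433084436}
wheel_axis scene [(array([296.1, 215.1]), 0.67)]
wheel_axis top [(array([336.2, 149.1]), 0.6)]
   [ 520.8 -104.7  218.5] 14.637553185255625
crank scene [(array([288.7, 215. ]), 0.42)]
crank top []
gauge_face scene [(array([317.2, 205.5]), 0.69)]
gauge_face top [(array([321.6, 126.7]), 0.77), (array([215.2, 220.3]), 0.48)]
   [625.2 -88.4 205.8] 2.890962588818049
bay_rim scene [(array([271.7, 223.6]), 0.88)]
bay_rim top [(array([291.5, 181.1]), 0.9)]
   [505.8  50.3  64.9] 15.477771612661108
cover scene [(array([183.1, 182.4]), 0.82), (array([220.1, 202.6]), 0.64), (array([208.1, 219.3]), 0.59)]
cover top [(array([215.8, 222.9]), 0.75), (array([177.4, 258.2]), 0.64), (array([132.7, 232.7]), 0.57)]
   [346.2 380.5 156.5] 121.49145278704539
saw scene [(array([286. , 242.5]), 0.92), (array([210.3, 217.6]), 0.29), (array([220. , 199.2]), 0.18)]
saw top [(array([301.9, 168.1]), 0.72), (array([365.9, 141.4]), 0.49), (array([292. , 181.9]), 0.28)]
   [550.7 -12.   -6.1] 9.133072543054233
```

View pics/c2.png

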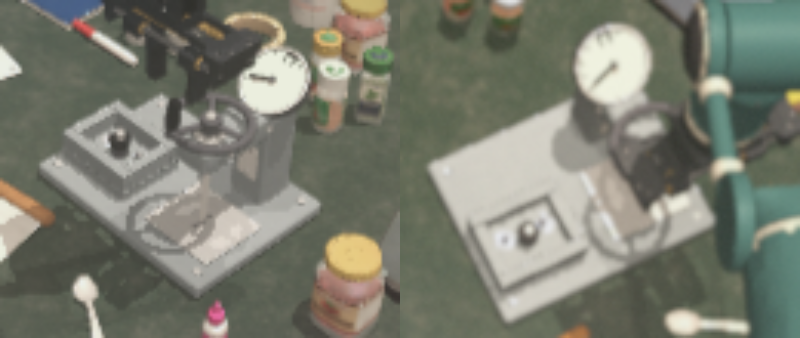

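The scene crop now shows the crank upright at crop (174,113), full (286.5,216.7), and the hub at about (298,218). I'll check these against the top-view estimate.

```bash
python3 - <<'E'
from h import *
np.set_printoptions(precision=1,suppress=True)
print(proj((475,-88,238),'scene'),proj((475,-88,196),'scene'),proj((527,-99,200),'scene'))
k=590/110
f=lambda x,y:(250+(x+.5)/k-.5,105+(y+.5)/k-.5)
s=lambda x,y:(230+x/3.077,180+y/3.077)
print('crank top',tri(s(174,99),f(466,311)),'hub',tri(s(210,117),f(447,252)))
print('pin',tri(s(120,133),f(225,400)))
print('scene-only', at_z(s(174,113),'scene',220),at_z(s(210,117),'scene',200))
# bay rim outer corners: scene
print([at_z(s(*p),'scene',65)[:2] for p in [(64,133),(98,96),(178,143),(143,193)]])
print([at_z(f(*p),'top',65)[:2] for p in [(118,382),(255,342),(325,437),(180,505)]])
E
```

```text
[285.2 211.9] [284.7 220.8] [298.1 216.8]
crank top (array([478.3, -88.9, 235. ]), np.float64(3.571882695156363)) hub (array([ 528.3, -100. ,  194.9]), np.float64(1.7796488884571888))
pin (array([503.4,  52. ,  70.4]), np.float64(1.6645203496327374))
scene-only [476.6 -95.4 220. ] [ 523.4 -104.7  200. ]
[array([443.2,  96.1]), array([523.2, 137.8]), array([559.6,   0.6]), array([467. , -54.1])]
[array([539.6, 119.7]), array([540.5,  17.4]), array([459.8,  -8.6]), array([441.6, 104.1])]
```

Emit:
play_rows(commands=[55,0.011,-0.013,0,0,0,0,55,0.011,-0.013,0,0,0,0,55,0.011,-0.013,0.02,0,0,0,55,0.011,-0.013,0.045,0,0,0,55,0.011,-0.013,0.063,0,0,0,55,0.011,-0.013,0.064,0,0,0,10,0.011,-0.013,0.064,0,0,0,10,0.011,-0.013,0.064,0,0,0], grip_force=20)

```text
time_s: 4.25
eef_pos: [477.6, -88.5, 231.0]
tool_rot: [180.0, -0.1, 9.4]
wrist_force: [0.9, 0.1, 0.6]
finger_gap: 34.4
gripper_force: 0.0
```

Emit:
play_rows(commands=[0,0,0,0,0,0,0,0,0,0,0,0,0,0,0,0,0,0,0,0,0])

```text
time_s: 4.55
eef_pos: [477.9, -88.8, 231.1]
tool_rot: [179.9, -0.2, 9.4]
wrist_force: [0.8, -2.0, 1.9]
finger_gap: 16.1
gripper_force: 20.0
```

```bash
cat > circ.py <<'E'
import numpy as np,sys
def rows(ph0,step,n=8,r=.05):
    a=np.radians(ph0+step*np.arange(1,n+1)); b=np.radians(ph0)
    return [[round(r*(np.cos(t)-np.cos(b)),4),round(r*(np.sin(t)-np.sin(b)),4)] for t in a]
if __name__=='__main__':
    p=201.2
    print(rows(p,10))
    p+=80
    for i in range(4): print(round(p),rows(p,15)); p+=120
E
python3 circ.py
```

```text
[[np.float64(0.0038), np.float64(-0.0078)], [np.float64(0.009), np.float64(-0.0149)], [np.float64(0.0153), np.float64(-0.0209)], [np.float64(0.0225), np.float64(-0.0257)], [np.float64(0.0305), np.float64(-0.0293)], [np.float64(0.039), np.float64(-0.0313)], [np.float64(0.0477), np.float64(-0.0319)], [np.float64(0.0563), np.float64(-0.031)]]
281 [[np.float64(0.0124), np.float64(0.0042)], [np.float64(0.0232), np.float64(0.0114)], [np.float64(0.0318), np.float64(0.0212)], [np.float64(0.0376), np.float64(0.0329)], [np.float64(0.0402), np.float64(0.0457)], [np.float64(0.0393), np.float64(0.0588)], [np.float64(0.0352), np.float64(0.0711)], [np.float64(0.0279), np.float64(0.082)]]
401 [[np.float64(-0.0098), np.float64(0.0086)], [np.float64(-0.0215), np.float64(0.0144)], [np.float64(-0.0343), np.float64(0.017)], [np.float64(-0.0473), np.float64(0.0161)], [np.float64(-0.0597), np.float64(0.0119)], [np.float64(-0.0706), np.float64(0.0047)], [np.float64(-0.0792), np.float64(-0.0051)], [np.float64(-0.085), np.float64(-0.0168)]]
521 [[np.float64(-0.0026), np.float64(-0.0128)], [np.float64(-0.0017), np.float64(-0.0258)], [np.float64(0.0025), np.float64(-0.0382)], [np.float64(0.0097), np.float64(-0.049)], [np.float64(0.0195), np.float64(-0.0577)], [np.float64(0.0312), np.float64(-0.0634)], [np.float64(0.044), np.float64(-0.066)], [np.float64(0.057), np.float64(-0.0652)]]
641 [[np.float64(0.0124), np.float64(0.0042)], [np.float64(0.0232), np.float64(0.0114)], [np.float64(0.0318), np.float64(0.0212)], [np.float64(0.0376), np.float64(0.0329)], [np.float64(0.0402), np.float64(0.0457)], [np.float64(0.0393), np.float64(0.0588)], [np.float64(0.0352), np.float64(0.0711)], [np.float64(0.0279), np.float64(0.082)]]
```

Emit:
play_rows(commands=[0,0.0038,-0.0078,0,0,0,0,0,0.009,-0.0149,0,0,0,0,0,0.0153,-0.0209,0,0,0,0,0,0.0225,-0.0257,0,0,0,0,0,0.0305,-0.0293,0,0,0,0,0,0.039,-0.0313,0,0,0,0,0,0.0477,-0.0319,0,0,0,0,0,0.0563,-0.031,0,0,0,0], grip_force=40)

```text
time_s: 5.35
eef_pos: [527.7, -49.7, 230.9]
tool_rot: [179.8, 0.1, 9.4]
wrist_force: [-4.8, -11.2, 8.9]
finger_gap: 15.5
gripper_force: 40.0
```

```bash
python3 - <<'E'
from h import *
np.set_printoptions(precision=1,suppress=True)
s=sensors.get_obs(); print(s['time_s'],s['eef_pos'],s['wrist_force'],s['finger_gap'],s['gripper_force'],s['tool_rot'])
E
```

```text
5.35 [527.7 -49.7 230.9] [ -4.8 -11.2   8.9] 15.517270903054902 40.00198487075977 [179.8   0.1   9.4]
```

Emit:
play_rows(commands=[0,0.0124,0.005,0,0,0,0,0,0.0232,0.0122,0,0,0,0,0,0.0318,0.022,0,0,0,0,0,0.0376,0.0337,0,0,0,0,0,0.0402,0.0465,0,0,0,0,0,0.0393,0.0596,0,0,0,0])

```text
time_s: 5.95
eef_pos: [576.7, -98.3, 230.9]
tool_rot: [-179.8, -0.1, 9.4]
wrist_force: [-1.4, 5.8, 8.5]
finger_gap: 15.9
gripper_force: 40.0
```

```bash
python3 - <<'E'
from circ import rows
for p in (371.2,491.2,611.2): print(p,[tuple(map(float,r)) for r in rows(p,15)])
E
```

```text
371.2 [(-0.0042, 0.0124), (-0.0114, 0.0232), (-0.0212, 0.0318), (-0.0329, 0.0376), (-0.0457, 0.0402), (-0.0588, 0.0393), (-0.0711, 0.0352), (-0.082, 0.0279)]
491.2 [(-0.0086, -0.0098), (-0.0144, -0.0215), (-0.017, -0.0343), (-0.0161, -0.0473), (-0.0119, -0.0597), (-0.0047, -0.0706), (0.0051, -0.0792), (0.0168, -0.085)]
611.2 [(0.0128, -0.0026), (0.0258, -0.0017), (0.0382, 0.0025), (0.049, 0.0097), (0.0577, 0.0195), (0.0634, 0.0312), (0.066, 0.044), (0.0652, 0.057)]
```

Emit:
play_rows(commands=[0,-0.0042,0.0124,0,0,0,0,0,-0.0114,0.0232,0,0,0,0,0,-0.0212,0.0318,0,0,0,0,0,-0.0329,0.0376,0,0,0,0,0,-0.0457,0.0402,0,0,0,0,0,-0.0588,0.0393,0,0,0,0,0,-0.0711,0.0352,0,0,0,0,0,-0.082,0.0279,0,0,0,0])

```text
time_s: 6.75
eef_pos: [501.6, -143.3, 231.0]
tool_rot: [179.7, -0.3, 9.4]
wrist_force: [6.3, -5.8, 2.0]
finger_gap: 15.3
gripper_force: 40.0
```

Emit:
play_rows(commands=[0,-0.0086,-0.0098,0,0,0,0,0,-0.0144,-0.0215,0,0,0,0,0,-0.017,-0.0343,0,0,0,0,0,-0.0161,-0.0473,0,0,0,0,0,-0.0119,-0.0597,0,0,0,0,0,-0.0047,-0.0706,0,0,0,0,0,0.0051,-0.0792,0,0,0,0,0,0.0168,-0.085,0,0,0,0])

```text
time_s: 7.55
eef_pos: [501.9, -56.3, 231.0]
tool_rot: [179.7, 0.1, 9.5]
wrist_force: [-4.4, -13.3, 8.2]
finger_gap: 15.8
gripper_force: 40.0
```

```bash
python3 - <<'E'
from h import *
ims=[]
for n,(a,b) in dict(scene=(190,310),top=(115,300)).items():
    im=viewer.read_camera(n)[:,:,::-1]; cv2.imwrite(f'pics/{n}2.png',im); ims.append(cv2.resize(im[a-15:a+35,b-20:b+45],(390,300),interpolation=cv2.INTER_CUBIC))
cv2.imwrite('pics/c3.png',np.hstack(ims))
E
```

```text
(no output)
```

View pics/c3.png

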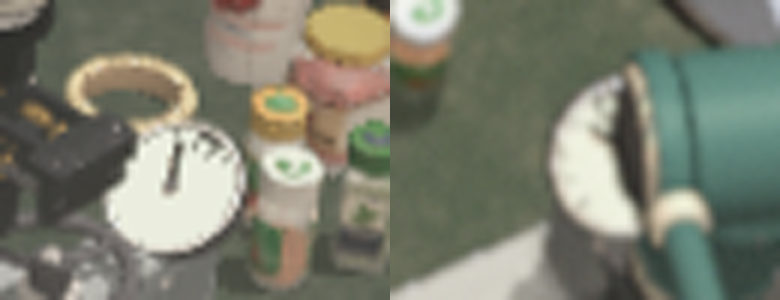

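The scene crop shows the needle pointing up, from (172,190) to (179,146). It is still left of the thick arc, whose ticks are around (205,140) and (228,155).

```bash
python3 - <<'E'
from h import *
a=np.radians(9.4); sx=np.array([np.cos(a),np.sin(a),0]); sy=np.array([-np.sin(a),np.cos(a),0])
u=.84*sx+.543*np.array([0,0,1]); r=-sy
C=at_z((290+172/6,175+188/6),'scene',200); print(C)
def dirn(th): 
    p=proj(C+30*(np.sin(th-2)*r+np.cos(th-2)*u),'scene'); c=proj(C,'scene'); return np.degrees(np.arctan2(*(p-c)[::-1]))
for th in np.arange(0,2.7,.2): print(round(th,1),round(dirn(th),1))
print('needle',np.degrees(np.arctan2(-44,7)))
E
```

```text
[630.00960075 -89.75133631 200.        ]
0.0 -173.5
0.2 -162.0
0.4 -149.8
0.6 -136.9
0.8 -123.5
1.0 -110.1
1.2 -97.1
1.4 -84.6
1.6 -72.8
1.8 -61.8
2.0 -51.4
2.2 -41.3
2.4 -31.5
2.6 -21.7
needle -80.96051719664487
```

Emit:
play_rows(commands=[0,0.0128,-0.002,0,0,0,0,0,0.0258,-0.0011,0,0,0,0,0,0.0382,0.0031,0,0,0,0,0,0.049,0.0103,0,0,0,0,0,0.0577,0.02,0,0,0,0,0,0.0634,0.0317,0,0,0,0,0,0.066,0.0445,0,0,0,0,0,0.0652,0.0575,0,0,0,0])

```text
time_s: 8.45
eef_pos: [576.6, -96.7, 230.9]
tool_rot: [-179.5, -0.1, 9.4]
wrist_force: [-2.2, 12.4, 8.7]
finger_gap: 15.7
gripper_force: 40.0
```

```bash
python3 - <<'E'
from circ import rows
print([tuple(map(float,r)) for r in rows(731.2,12,4)])
from h import *
im=viewer.read_camera('scene')[:,:,::-1]
cv2.imwrite('pics/c4.png',cv2.resize(im[170:225,290:355],(520,440),interpolation=cv2.INTER_CUBIC))
E
```

```text
[(-0.0031, 0.01), (-0.0082, 0.0191), (-0.0151, 0.027), (-0.0234, 0.0332)]
```

View pics/c4.png

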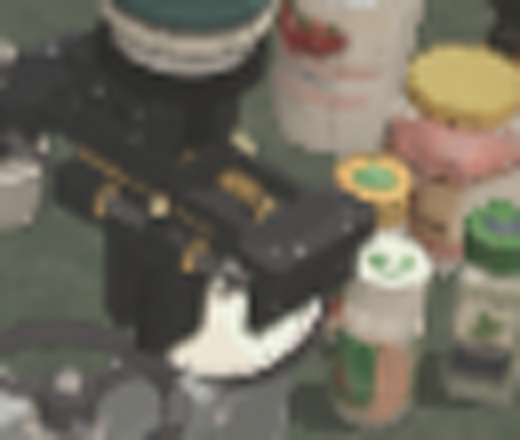

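The gripper hides the gauge here. 530° is wound so far (needle about 1.85) and the force is about 12 N. I'll wind another 36°, release, rise and look.

Emit:
play_rows(commands=[0,-0.0031,0.01,0,0,0,0,0,-0.0082,0.0191,0,0,0,0,0,-0.0151,0.027,0,0,0,0,0,-0.0151,0.027,0,0,0,0])

```text
time_s: 8.9
eef_pos: [568.2, -127.7, 231.0]
tool_rot: [-179.8, -0.4, 9.4]
wrist_force: [5.1, 5.5, 2.2]
finger_gap: 15.8
gripper_force: 40.0
```

Emit:
play_rows(commands=[50,0,0,0,0,0,0,50,0,0,0,0,0,0,50,0,0,0,0,0,0,50,0,0,-0.03,0,0,0,50,0,0,-0.07,0,0,0,50,0,0,-0.1,0,0,0,50,-0.02,-0.03,-0.11,0,0,0,50,-0.04,-0.07,-0.11,0,0,0])

```text
time_s: 9.7
eef_pos: [515.2, -68.3, 341.8]
tool_rot: [179.9, -0.2, 9.2]
wrist_force: [0.0, 0.4, -0.5]
finger_gap: 43.7
gripper_force: 0.0
```

Emit:
play_rows(commands=[70,-0.02,-0.04,0,0,0,0,70,-0.04,-0.085,0,0,0,0,70,-0.05,-0.13,0,0,0,0,70,-0.055,-0.175,0,0,0,0,70,-0.06,-0.22,0,0,0,0,70,-0.06,-0.22,0,0,0,0])

```text
time_s: 10.3
eef_pos: [417.3, 143.6, 339.4]
tool_rot: [-179.9, 0.1, 9.8]
wrist_force: [1.7, -0.5, -0.3]
finger_gap: 61.7
gripper_force: 0.0
```

```bash
python3 - <<'E'
from h import *
ims=[]
for n,(a,b) in dict(scene=(190,310),top=(115,300)).items():
    im=viewer.read_camera(n)[:,:,::-1]; cv2.imwrite(f'pics/{n}5.png',im); ims.append(cv2.resize(im[a-15:a+35,b-20:b+45],(390,300),interpolation=cv2.INTER_CUBIC))
cv2.imwrite('pics/c5.png',np.hstack(ims))
print(sensors.get_obs()['joint_pos'])
E
```

```text
[ 1.52929211e+01 -1.31860135e+01  1.12778766e+02 -3.14399789e-02
  8.04643170e+01  9.57404894e+01]
```

View pics/c5.png

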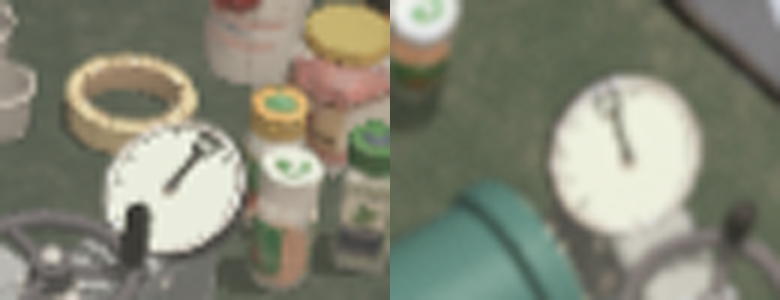

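The needle now rests midway between the two long ticks in both views, with the crank free. Next is the cover.

Emit:
play_rows(commands=[70,0.01,-0.03,0,0,0,-8,70,0.02,-0.06,0,0,0,-16,70,0.03,-0.09,0,0,0,-24,70,0.04,-0.12,0.03,0,0,-32,70,0.05,-0.15,0.06,0,0,-40,70,0.06,-0.18,0.09,0,0,-48,70,0.065,-0.21,0.12,0,0,-56,70,0.0686,-0.224,0.15,0,0,-64])

```text
time_s: 11.2
eef_pos: [452.0, 372.0, 188.0]
tool_rot: [-180.0, 0.0, 73.6]
wrist_force: [0.8, 0.1, -0.1]
finger_gap: 61.7
gripper_force: 0.0
```

Emit:
play_rows(commands=[70,0,0,0.03,0,0,-8,70,0,0,0.05,0,0,-16,70,0,0,0.05,0,0,-16,70,0,0,0.05,0,0,-16])

```text
time_s: 11.6
eef_pos: [451.5, 370.3, 139.4]
tool_rot: [-179.9, 0.1, 89.1]
wrist_force: [-0.5, -0.5, -0.2]
finger_gap: 61.7
gripper_force: 0.0
```

```bash
python3 - <<'E'
from h import *
ims=[]
for n in ('scene','top'):
    im=viewer.read_camera(n)[:,:,::-1]; cv2.imwrite(f'pics/{n}6.png',im)
    a,b=(200,220) if n=='scene' else (222,215)
    ims.append(cv2.resize(im[a-50:a+50,b-65:b+65],(390,300),interpolation=cv2.INTER_CUBIC))
cv2.imwrite('pics/c6.png',np.hstack(ims))
s=sensors.get_obs();print(s['eef_pos'],s['tool_rot'],s['joint_pos'])
E
```

```text
[452.26957261 371.49596527 141.32519463] [ 1.79882419e+02 -8.22545610e-02  8.91619059e+01] [ 3.69653354e+01  1.14786715e+01  1.10012869e+02 -8.31714388e-03
  5.83651388e+01  3.78078674e+01]
```

View pics/c6.png

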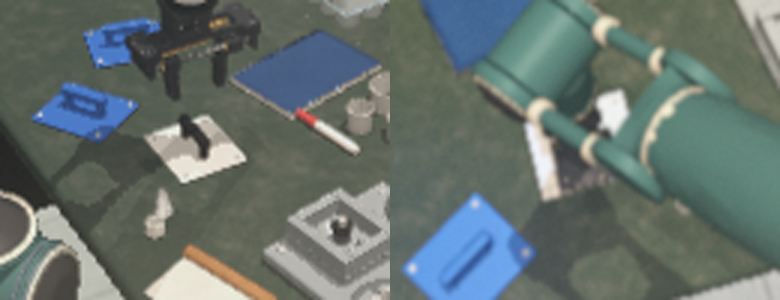

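The scene crop shows the cover clear under the gripper, with corners near (145,137), (190,112), (246,160) and (182,183) and the bar at (195,130). I'll cross-check the heights from both views.

```bash
python3 - <<'E'
from h import *
np.set_printoptions(precision=1,suppress=True)
s=lambda x,y:(155+(x+.5)/3-.5,150+(y+.5)/3-.5)
C=[at_z(s(*p),'scene',6)[:2] for p in [(145,137),(190,112),(246,160),(182,183)]]
print(C,np.mean(C,0))
g=lambda x,y:(190+(x+.5)/4-.5,190+(y+.5)/4-.5)
print('bar',tri(s(195,124),g(684-590,117)),at_z(s(195,124),'scene',40))
t=[g(18,84),g(150,47),g(179,158),g(47,195)]
q=[s(*p) for p in [(182,183),(145,137),(190,112),(246,160)]]
for k in range(4):
    print(k,[tri(q[(i+k)%4],t[i])[1].round(1) for i in range(4)],[tri(q[(i+k)%4],t[i])[0] for i in range(4)])
E
```

```text
[array([394.8, 439.3]), array([484.8, 461. ]), array([498.3, 307.9]), array([390.5, 309.7])] [442.1 379.5]
bar (array([447.3, 376. ,  49.5]), np.float64(5.043522388542571)) [455.7 387.3  40. ]
0 [np.float64(72.7), np.float64(135.1), np.float64(35.7), np.float64(148.1)] [array([ 502.4,  461.5, -130.8]), array([414.9, 324.4, 101.8]), array([387.9, 304.5, 133.8]), array([476.5, 418.9, -75.7])]
1 [np.float64(104.5), np.float64(62.2), np.float64(97.9), np.float64(40.5)] [array([456.7, 454.2,  -6.2]), array([447.1, 317.3, 121.3]), array([434.7, 292.7,  28.4]), array([ 433. ,  444.1, -110.4])]
2 [np.float64(25.6), np.float64(6.1), np.float64(1.5), np.float64(1.5)] [array([490. , 443.5,  19.5]), array([502.6, 309.8,   4.1]), array([392. , 311.3,   4.5]), array([394.7, 440.8,   4.9])]
3 [np.float64(38.8), np.float64(108.2), np.float64(34.8), np.float64(77.3)] [array([ 553. ,  444.4, -113.5]), array([454.2, 322.5,  -5.6]), array([358.7, 315.6, 105.6]), array([424.4, 424.8,  41.1])]
```

Emit:
play_rows(commands=[70,0.004,-0.004,0.02,0,0,0,70,0.004,-0.004,0.05,0,0,0,70,0.004,-0.004,0.08,0,0,0,70,0.004,-0.004,0.098,0,0,0,70,0.004,-0.004,0.098,0,0,0,0,0.004,-0.004,0.098,0,0,0,0,0.004,-0.004,0.098,0,0,0,0,0.004,-0.004,0.098,0,0,0], grip_force=30)

```text
time_s: 12.5
eef_pos: [448.0, 376.6, 43.8]
tool_rot: [179.8, -0.1, 89.4]
wrist_force: [0.3, 0.1, 0.3]
finger_gap: 40.0
gripper_force: 0.0
```

Emit:
play_rows(commands=[0,0,0,0,0,0,0,0,0,0,0,0,0,0,0,0,0,0,0,0,0], grip_force=50)

```text
time_s: 12.8
eef_pos: [447.0, 375.9, 42.1]
tool_rot: [179.9, -0.0, 89.4]
wrist_force: [2.2, 0.4, 0.0]
finger_gap: 15.7
gripper_force: 5.1
```

Emit:
play_rows(commands=[0,0,0,-0.01,0,0,0,0,0,0,-0.03,0,0,0,0,0,0,-0.06,0,0,0,0,0,0,-0.09,0,0,0,0,0,0,-0.12,0,0,0,0,-0.02,0.005,-0.13,0,0,0,0,-0.05,0.01,-0.13,0,0,-2,0,-0.085,0.016,-0.13,0,0,-4])

```text
time_s: 13.6
eef_pos: [461.2, 290.0, 171.9]
tool_rot: [-180.0, 0.0, 93.6]
wrist_force: [-0.4, -0.7, -6.2]
finger_gap: 15.2
gripper_force: 50.0
```

Emit:
play_rows(commands=[0,-0.035,0.007,0,0,0,-1,0,-0.07,0.014,0,0,0,-2,0,-0.105,0.02,0,0,0,-4,0,-0.14,0.026,0,0,0,-5,0,-0.17,0.03,0,0,0,-6,0,-0.2,0.032,0,0,0,-6,0,-0.22,0.032,0,0,0,-6,0,-0.22,0.032,0,0,0,-6])

```text
time_s: 14.4
eef_pos: [505.6, 70.4, 170.9]
tool_rot: [-179.8, 0.0, 99.2]
wrist_force: [0.0, 0.1, -5.8]
finger_gap: 15.5
gripper_force: 50.0
```

```bash
python3 - <<'E'
from h import *
ims=[]
for n in ('scene','top'):
    im=viewer.read_camera(n)[:,:,::-1]; cv2.imwrite(f'pics/{n}7.png',im)
    a,b=(220,270) if n=='scene' else (180,290)
    ims.append(cv2.resize(im[a-50:a+50,b-65:b+65],(390,300),interpolation=cv2.INTER_CUBIC))
cv2.imwrite('pics/c7.png',np.hstack(ims))
s=sensors.get_obs();print(s['eef_pos'],s['tool_rot'],s['joint_pos'],s['wrist_force'],s['wrist_torque'],s['finger_gap'])
E
```

```text
[505.75024102  72.54112431 171.0832371 ] [-1.79892704e+02 -3.87233401e-02  9.92928559e+01] [ 5.34969109e+00  1.92335452e+00  1.17242604e+02  3.57529769e-02
  6.09437506e+01 -3.96059510e+00] [ 0.40391628  0.87857426 -5.26811581] [-0.03470203 -0.07841731  0.02090159] 15.340365292951613
```

View pics/c7.png

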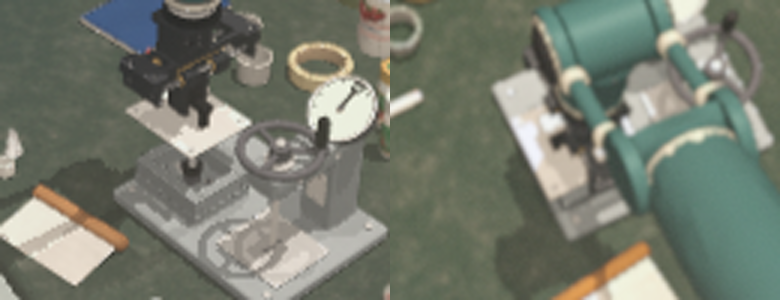

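The cover hangs level, just left of and above the bay, and the scene crop shows its corners near (125,108), (185,153) and (250,123). I'll check it against the prediction.

```bash
python3 - <<'E'
from h import *
np.set_printoptions(precision=1,suppress=True)
for uv in ((290,180),(291.5,181.1)): print('bay net top',at_z(uv,'top',65)[:2])
print('bay net scene',at_z((271.7,223.6),'scene',65)[:2])
a=np.radians(9.4); sx=np.array([np.cos(a),np.sin(a),0]); sy=np.array([-np.sin(a),np.cos(a),0])
c=np.array([505.7,72,135])
for i,j in((1,1),(1,-1),(-1,-1),(-1,1)):
    p=proj(c+55*i*sx+65*j*sy,'scene'); print('cover pred crop',(p-[205,170]+.5)*3-.5)
b=np.array([503,52,65])
for i,j in((1,1),(1,-1),(-1,-1),(-1,1)):
    q=b+50*i*sx+60*j*sy; print('bay pred c2-scene',(proj(q,'scene')-[230,180]+.5)*3.077-.5,'c1',(proj(q,'top')-[250,105]+.5)*5.364-.5)
print('cover net',viewer.landmark_of('cover','scene')[:3], proj([505.7,72,129],'scene'))
E
```

```text
bay net top [504.1  57.5]
bay net top [498.3  53.3]
bay net scene [514.1  49.6]
cover pred crop [185.3  76.1]
cover pred crop [251.8 120.6]
cover pred crop [190.7 156.1]
cover pred crop [124.7 108.5]
bay pred c2-scene [118.3  99.6] c1 [117.3 378.1]
bay pred c2-scene [180.5 143.2] c1 [267.7 308. ]
bay pred c2-scene [124.6 177.2] c1 [332.5 429.6]
bay pred c2-scene [ 62.8 131. ] c1 [180.5 501.6]
cover net [{'position': [197.4, 167.2], 'score': 0.86}, {'position': [182.7, 187.6], 'score': 0.82}, {'position': [287.0, 243.3], 'score': 0.6}] [267.3 209. ]
```

The bay and cover predictions match the pictures within about 3 mm, so I'll lower it.

Emit:
play_rows(commands=[0,-0.01,-0.003,0,0,0,0,0,-0.02,-0.007,0,0,0,0,0,-0.02,-0.007,0.01,0,0,0,0,-0.02,-0.007,0.025,0,0,0,0,-0.02,-0.007,0.04,0,0,0,0,-0.02,-0.007,0.05,0,0,0,0,-0.02,-0.007,0.055,0,0,0,0,-0.02,-0.007,0.055,0,0,0])

```text
time_s: 15.35
eef_pos: [502.4, 52.0, 115.8]
tool_rot: [-179.9, -0.0, 99.4]
wrist_force: [-1.2, 0.2, -5.1]
finger_gap: 14.9
gripper_force: 50.0
```

Emit:
play_rows(commands=[0,0,0,0.002,0,0,0,0,0,0,0.004,0,0,0,0,0,0,0.006,0,0,0,0,0,0,0.008,0,0,0,0,0,0,0.009,0,0,0,0,0,0,0.009,0,0,0])

```text
time_s: 15.95
eef_pos: [504.3, 52.0, 110.3]
tool_rot: [179.9, 0.0, 99.4]
wrist_force: [-5.0, -1.6, 10.2]
finger_gap: 15.3
gripper_force: 50.1
```

Emit:
play_rows(commands=[0,0,0,-0.002,0,0,0,0,0,0,-0.002,0,0,0,40,0,0,-0.002,0,0,0,40,0,0,-0.002,0,0,0,40,0,0,-0.002,0,0,0,40,0,0,-0.02,0,0,0,40,0,0,-0.06,0,0,0,40,0,0,-0.1,0,0,0])

```text
time_s: 16.75
eef_pos: [502.1, 51.9, 207.7]
tool_rot: [-179.8, -0.0, 99.4]
wrist_force: [1.1, -0.3, -0.7]
finger_gap: 35.7
gripper_force: 0.0
```

Emit:
play_rows(commands=[40,0.04,0,-0.02,0,0,0,40,0.08,0,-0.04,0,0,0,40,0.12,0,-0.06,0,0,0,40,0.16,0,-0.06,0,0,0,40,0.2,0,-0.06,0,0,0,40,0.24,0,-0.06,0,0,0,40,0.27,0,-0.06,0,0,0,40,0.27,0,-0.06,0,0,0])

```text
time_s: 17.55
eef_pos: [458.2, 321.5, 267.5]
tool_rot: [-180.0, -0.1, 99.6]
wrist_force: [0.3, 0.6, 0.7]
finger_gap: 35.2
gripper_force: 0.0
```

```bash
python3 - <<'E'
from h import *
ims=[]
a=np.radians(9.4); sx=np.array([np.cos(a),np.sin(a),0]); sy=np.array([-np.sin(a),np.cos(a),0])
for n in ('scene','top'):
    im=viewer.read_camera(n)[:,:,::-1].copy(); cv2.imwrite(f'pics/{n}8.png',im)
    u,v=(225,280) if n=='scene' else (165,305)
    ims.append(cv2.resize(im[u-50:u+50,v-65:v+65],(400,308),interpolation=cv2.INTER_CUBIC))
    print(n,[np.round((proj(np.array([502,52,71])+55*i*sx+65*j*sy,n)-[v-65,u-50]+.5)*3.077-.5) for i,j in((1,1),(1,-1),(-1,-1),(-1,1))])
cv2.imwrite('pics/c8.png',np.hstack(ims))
s=sensors.get_obs();print(s['time_s'],s['eef_pos'])
E
```

```text
scene [array([164., 109.]), array([232., 156.]), array([170., 193.]), array([103., 143.])]
top [array([ 93., 183.]), array([187., 140.]), array([228., 217.]), array([133., 262.])]
17.65 [458.76496228 318.53975736 267.37145567]
```

View pics/c8.png

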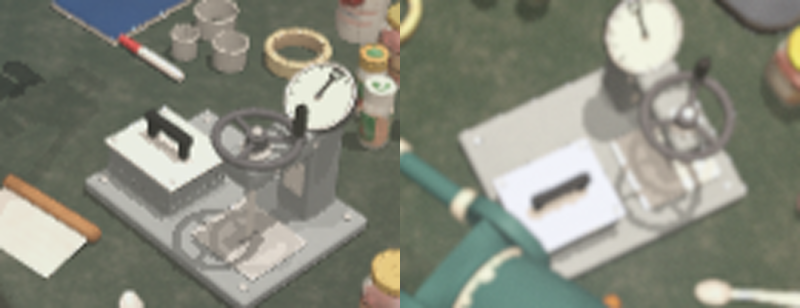

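The cover lies flat and square on the bay, with its corners within about 3 crop pixels of the prediction for a seated plate. The needle is still midway between the ticks, and the arm is clear.

```bash
python3 -c "
from plant import close_job
print(close_job())"
```

```text
the job is handed in; nothing more can be done
None
```

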